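# Clamp a half-lap block in the gluing easel

### The arm

A 6-joint arm with a two-finger parallel gripper is mounted at the origin on the work surface. World frame = base frame: x ahead of the robot, y to its left, z up, the work surface at z = 0. Lengths are in mm, angles in rad, forces in N, time in s.
With the tool pointing down it reaches from about 350 to 775 mm from the base axis. Payload 7.3 kg.
Tool frame: the origin (TCP) lies at the centre of the arm's flange, where the gripper is bolted on; the fingertips stand 178 mm ahead of it and the grasp point (between the pads) lies 159 mm ahead of it; z points along the fingers, y is the line along which they close (so a half turn about z gives the same grasp; the last joint's range is limited). The gripper opens to 92 mm and grips with 3 to 60 N. Pads are 19 mm wide; open, the fingers measure 130 mm over their backs; the gripper's body (75 mm by 190 mm) begins 47 mm behind the grasp point.
Start: joints at [1.024, 0.342, 1.524, -0, 1.275, -0.146], TCP at [204.811, 483.405, 404.741] pointing down, gripper open.
Joint ranges: [-2.53, 2.53], [-0.77, 2.02], [0.04, 2.7], [-1, 4.14], [0.28, 2.66], [-3.11, 3.11]. Speed limits (rad/s): [2.57, 2.57, 3.14, 3.14, 3.14, 3.14].

### API

Orientations are given as [roll, pitch, yaw] about the fixed x, y, z axes, in that order (R = Rz(yaw) Ry(pitch) Rx(roll)).
In Python, from plant import * gives the robot as it stands. The module is installed in compiled form; this text tells all that it offers.
- The arm moves only by the shell command python3 -m inch 'ROWS'. ROWS is JSON, a list of rows, each a list of 5 numbers: the shift along the tool's x, y, z in m, then the turn about the tool's z in rad, then the opening, from 0 (shut) to 1 (fully open). In form: [[tx, ty, tz, spin, claw], ...]. A call has 1 to 8 rows; each row is the pose to reach, as a shift and turn from the pose commanded when the call began, along the tool's axes at that moment; what a row does not reach only later rows make up. A row lasts 1/12 s, in which the tool goes at most 41.7 mm and 7.16 degrees, less where a joint would pass 70% of its speed; a pose out of reach is approached as far as the arm can. A call with a gripper value outside its range is refused whole. The fingers move at their own pace and stop on an object; the grip force is fixed at half the most. Time passes only in rows, so rows that repeat a pose let the fingers close. It gives the time, the measured TCP pose, the force, the opening and the grip force at its end, in the units of the state.
- get_obs(): the state, without advancing time (a new reading comes with each control period).
- capture(name): name is "scene" or "top" or "wrist"; returns a dict with "color" (420x560x3 uint8, red, green, blue), "intrinsics" (3x3 intrinsics, pixels), "pose" (4x4, takes a point from camera to world coordinates). Camera axes: x right, y down, z forward; pixel columns grow to the right and rows downward; lengths in mm; the calibration is good to about 2 mm. A picture is of the moment at which its call begins. There is no depth.
- close_job(): hands the job in; it is judged then, once.
Trained networks look in a picture, given as the dict that the camera call returned (one of the last four; its "shot" number tells which), for a name from the list of things; names that differ only in an ending like _2 or _b are one class to them, and where a whole thing is asked for, a point or a joint stands for the part that bears it (a point fixed in the world has none). Each returns a list of dicts, best first, with "conf" (0 to 1); they miss things now and then, are a little off and sometimes report something else, mostly with a low value. They report only what shows in the picture. A call takes as long as a camera call. They do not tell look-alikes from the thing itself.
- look_for(picture, target): "rect" ([centre column, centre row, width, height] in pixels, round what is visible of it).
- trace(picture, target): "pixels" (420x560 bool, what is visible of it) and "rect" ([centre column, centre row, width, height] in pixels, round what is visible of it).
- tip_of(picture, target): "centre" ([column, row] in pixels: a listed point, or the origin of a listed thing).
The state is a dict: "time": time; "joint_positions": joint angles; "dq": joint speeds; "tau": joint torques, N m; "tool_pos": TCP position; "tcp_rot": TCP orientation; "contact_force": force on the tool from outside, world axes, zero at the start; "moment": the same for the moment, N m; "grip_width": finger opening in mm; "finger_force": force on a finger pad.
Only numpy, scipy, OpenCV 4.12 (cv2) and the standard library are available. Lean on these libraries where they do the work, as an engineer would, in place of code of your own. Each camera call takes 0.05 s, during which the arm holds its last target. There are 200 camera calls.

### The job

Get the pale notched pine block ready for gluing in the sloping easel: slide the jaw open by its red grip to make room, then lay the block flat on the bed, notch facing out, its long side resting against the two steel pins and one end towards the fixed blue stop. Then slide the jaw back along its rail until the block is held snugly between stop and jaw, with no gap at either end. Leave everything else on the table where it is.

Things in the scene. Friction and masses are not known exactly. Their poses are not given: they have to be found in the camera images.
- block: the workpiece: loose pale pine block, 96 (x) x 40 (y) x 24 mm (z), 60 g, a 40 mm long, 8 mm deep whitish notch across the middle of its top (16 mm thick there). Origin: centre of the underside. Lies flat on the table, notch up, inside the picture frame or on the open table. Either end may go to the stop, either long side to the pins.
- block_notch (a point): centre of the notch floor, 16 mm above the block's underside
- bed: sloping white bed of the easel, 160 mm (x) x 280 mm (y), tilted 30 degrees from level, facing the robot. Origin: centre of its top surface, 78 mm above the table; x points up the slope, y along the rail to the left, z out of the bed along its normal. The rail, 22 mm wide and 8 mm tall, runs along y at x = 35 mm.
- pins (a point): on the bed's surface, midway between two steel pins 10 mm thick, 16 mm tall and 68 mm apart along the bed's y, at bed x = -70 mm, y = -91 and -23 mm. A block resting against both has its lower long side at bed x = -65 mm, its centre at x = -45 mm.
- lamp_bar (a point): middle of the lamp bar, 20 mm thick, that runs level along the bed's y above the easel, 270 mm long, 235 mm above the table, on two posts behind the bed. A gripper pointing straight down at the red grip strikes it; one pointing along the bed's normal passes below and in front of it.
- stop_face (a point): point on the face of the fixed blue stop where the middle of a block's end bears, 11.5 mm above the bed, at bed x = -45, y = -105 mm; the face looks to +y of the bed. The stop is 46 mm (x) x 20 mm (y) x 20 mm tall.
- jaw (a joint): position of the sliding jaw along the rail, m: 0 nearest the stop (18 mm between stop and jaw faces), growing as the jaw opens to +y of the bed, end of travel 0.140; the clear gap between the faces is 18 mm + this value. It moves stiffly (about 2 N) and stays where it is left.
- jaw_grip (a point): centre of the top of the jaw's red grip, 58 mm above the bed; the grip is 26 mm (up the slope) x 22 mm (along the rail) and stands up 36 mm from a dark carriage of 44 x 36 mm whose top is 22 mm above the bed
- jaw_face (a point): centre of the jaw's blue pressing face, which looks to the stop: 80 mm down the slope from the grip's axis, 12 mm nearer the stop than it, 11.5 mm above the bed; the blue pad is 40 x 24 mm and 20 mm tall, a dark bar of that height joins it to the carriage
- frame: empty picture frame of pale wood lying flat, outside 190 (x) x 160 mm (y), inside 150 x 120 mm, 14 mm high, loose, origin under its centre; leave alone
- offcut: dark wood offcut without a notch, 70 x 40 x 24 mm, loose, origin under its centre; leave alone
- glue: dark blue glue bottle with white cap, 60 mm in diameter, 160 mm tall, upright, loose, origin under its centre; leave alone
- cap: small orange nozzle cap, 36 mm in diameter, 34 mm tall, loose, origin under its centre; leave alone
- brush: glue brush lying flat, 200 mm long (x), 42 mm wide, 20 mm high, loose, origin under its centre; leave alone
- sander: cork sanding block, 100 x 60 x 32 mm, loose, origin under its centre; leave alone
- jar: glass jar, 72 mm in diameter, 100 mm tall, upright, loose, origin under its centre; leave alone
There are look-alikes about, which are no part of the job. Leave any green or purple look-alike of the block alone.

How it is judged:
By the outcome, as a careful person would: the job done as asked, in the order asked, and still so for the second after the job is handed in, with the robot touching nothing.
It also fails if it takes over 67 s, if anything falls off the work surface, if the arm or the gripper's body presses on something with over 40 N, if the wrist force passes 120 N, or if a joint passes its speed limit or range.

## Working session

There is one attempt and no reset: what is moved stays moved. The work goes in short steps, Python scripts to look and compute and a shell command to move; the robot and the scene stay as the last step left them, time stands still between calls to the robot, and variables do not carry over. Pictures are saved under pics/ and viewed, at most 10 in all, crops included, and the job is handed in when it is done.

```bash
mkdir -p pics
cat > h.py <<'E'
from plant import *
import numpy as np, cv2
def ray(c,px):
    K=np.array(c["intrinsics"]);T=np.array(c["pose"])
    d=T[:3,:3]@np.linalg.inv(K)@np.array([px[0],px[1],1.]);return T[:3,3],d/np.linalg.norm(d)
def onz(c,px,z):
    o,d=ray(c,px);return o+d*(z-o[2])/d[2]
def proj(c,p):
    K=np.array(c["intrinsics"]);T=np.array(c["pose"])
    q=K@(T[:3,:3].T@(np.array(p)-T[:3,3]));return q[:2]/q[2]
def tri(obs):
    A=0;b=0
    for c,px in obs:
        o,d=ray(c,px);P=np.eye(3)-np.outer(d,d);A=A+P;b=b+P@o
    return np.linalg.solve(A,b)
def save(c,n,s=1,box=None):
    im=c["color"][:,:,::-1]
    if box: im=im[box[1]:box[3],box[0]:box[2]]
    cv2.imwrite(f"pics/{n}.png",cv2.resize(im,None,fx=s,fy=s))
E
python3 - <<'E'
from h import *
np.set_printoptions(precision=1,suppress=True)
o=get_obs();print(o)
S=capture("scene");T=capture("top")
for n,c in(("scene",S),("top",T)):
    save(c,n,1.4); print(n,np.array(c["pose"])[:3,3])
for t in["block","block_notch","bed","pins","lamp_bar","stop_face","jaw_grip","jaw_face","frame","offcut"]:
    r=[]
    for c in(S,T):
        l=tip_of(c,t);r.append(l);print(t,[(np.round(x["centre"],1).tolist(),round(x["conf"],2)) for x in l[:3]])
    if r[0] and r[1]:print("   tri",tri([(S,r[0][0]["centre"]),(T,r[1][0]["centre"])]))
E
```

```text
{'time': 0.0, 'joint_positions': array([ 1. ,  0.3,  1.5,  0. ,  1.3, -0.1]), 'dq': array([ 0.,  0., -0., -0., -0., -0.]), 'tau': array([  0. , -43.1, -24.4,   0.1,   0.1,  -0. ]), 'tool_pos': array([204.7, 483.3, 404. ]), 'tcp_rot': array([-3.1, -0. ,  2.7]), 'contact_force': array([-0.2, -0.2, -0.6]), 'moment': array([-0.,  0., -0.]), 'finger_force': 0.0, 'grip_width': 91.60346919115487}
scene [923.7 690.8 896.6]
top [ 378.8  -81.9 1491.7]
block [([162.5, 201.0], 0.92), ([348.6, 206.7], 0.65), ([310.6, 264.9], 0.6)]
block [([272.4, 232.1], 0.95), ([393.6, 158.1], 0.82), ([323.6, 293.1], 0.72)]
   tri [615.1 -91.2 233.1]
block_notch [([313.3, 260.9], 0.76), ([350.1, 203.9], 0.72), ([161.0, 195.9], 0.67)]
block_notch [([394.4, 153.5], 0.86), ([324.3, 292.9], 0.83), ([273.2, 228.5], 0.59)]
   tri [ 568.3 -250.4   33.5]
bed [([310.4, 347.5], 0.64)]
bed [([189.6, 181.5], 0.58)]
   tri [611.4 200.5  76.9]
pins [([317.9, 324.4], 0.59)]
pins [([209.6, 197.4], 0.86)]
   tri [564.8 143.7  54.2]
lamp_bar [([290.9, 296.8], 0.85)]
lamp_bar [([176.3, 159.2], 0.85), ([272.8, 233.7], 0.3)]
   tri [650.6 201.6 240.1]
stop_face [([303.3, 305.7], 0.82), ([430.5, 345.0], 0.56), ([319.1, 323.7], 0.35)]
stop_face [([225.6, 194.0], 0.89), ([273.0, 232.3], 0.23)]
   tri [573.6  94.5  62.7]
jaw_grip [([298.8, 303.8], 0.66)]
jaw_grip [([201.3, 175.8], 0.86)]
   tri [615.2 152.6 152.7]
jaw_face [([314.6, 316.7], 0.59)]
jaw_face [([209.7, 194.3], 0.9)]
   tri [571.4 139.8  77.5]
frame [([262.4, 207.6], 0.95)]
frame [([177.2, 264.8], 0.54)]
   tri [506.4 117.7 340.3]
offcut [([258.6, 207.0], 0.57)]
offcut [([349.5, 223.8], 0.87)]
   tri [ 496.  -292.5    4.8]
```

View pics/scene.png

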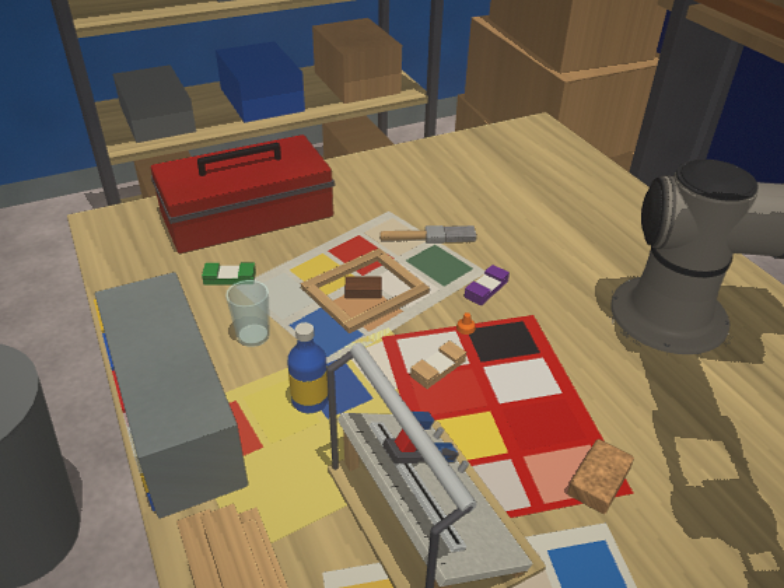

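View pics/top.png

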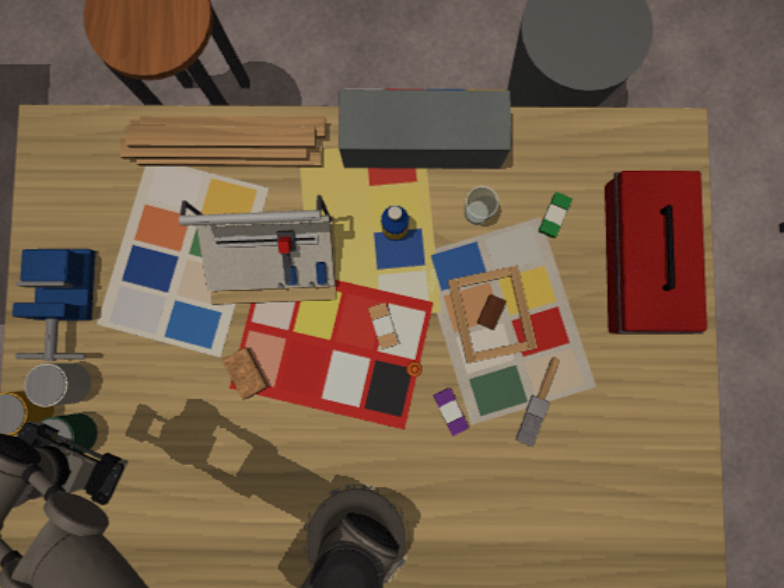

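```bash
cat >> h.py <<'E'
def bedT(bx,by,psi):
    c,s=np.cos(psi),np.sin(psi);C,S_=np.cos(np.pi/6),.5
    R=np.array([[C*c,-s,-S_*c],[C*s,c,-S_*s],[S_,0,C]]);return R,np.array([bx,by,78.])
def b2w(e,p):
    R,o=bedT(*e);return R@np.array(p,float)+o
E
cat > fit.py <<'E'
from h import *
from scipy.optimize import least_squares
np.set_printoptions(precision=1,suppress=True)
obs=[]
for k in range(2):
  for n in("scene","top"):
    c=capture(n)
    for t in["bed","pins","lamp_bar","stop_face","jaw_grip","jaw_face"]:
        l=tip_of(c,t)
        if l and l[0]["conf"]>.4: obs.append((c,t,np.array(l[0]["centre"])))
    if k==0:
        l=[q for q in trace(c,"block")]
        for q in l[:4]:
            m=q["pixels"].astype(np.uint8)
            col=c["color"][q["pixels"]].mean(0)
            cnt=max(cv2.findContours(m,0,2)[0],key=cv2.contourArea)
            # top silhouettes at z=24 plane
            w=np.array([onz(c,p,24)[:2] for p in cnt[:,0].astype(float)],np.float32)
            print(n,round(q["conf"],2),col,np.array(q["rect"]),"rect@z24",cv2.minAreaRect(w))
def pt(t,v):
    e=v[:3];j=v[3]
    P={"bed":(0,0,0),"pins":(-70,-57,0),"stop_face":(-45,-105,11.5),"jaw_face":(-45,-87+j,11.5),"jaw_grip":(35,-75+j,58)}
    if t=="lamp_bar":
        p=b2w(e,(0,0,0))+np.array([np.cos(e[2]),np.sin(e[2]),0])*v[4];p[2]=235;return p
    return b2w(e,P[t])
f=lambda v:np.concatenate([(proj(c,pt(t,v))-p) for c,t,p in obs])
r=least_squares(f,[611,200,0,27,40],x_scale=[1,1,.01,1,1],loss="soft_l1")
print(r.x,"psi",r.x[2]);
for (c,t,p),d in zip(obs,r.fun.reshape(-1,2)):print(t,d,end="; ")
E
python3 fit.py
```

```text
scene 0.82 [171.6 145.7 112.1] [311.9 261.1  33.5  34.1] rect@z24 ((467.2035217285156, -43.012420654296875), (111.67345428466797, 53.37617492675781), 17.40983772277832)
scene 0.68 [139.  134.2 123.9] [310.9 357.1 138.8 125.9] rect@z24 ((621.333251953125, 127.64446258544922), (82.84485626220703, 279.49017333984375), 2.4472105503082275)
scene 0.57 [102.  135.1  91.7] [163.4 195.8  40.2  16.7] rect@z24 ((719.114990234375, -422.24188232421875), (73.00855255126953, 103.70551300048828), 65.76688385009766)
top 0.96 [124.6  95.7 127.8] [321.8 294.   24.3  28.6] rect@z24 ((278.3227233886719, -203.93348693847656), (97.05328369140625, 39.824466705322266), 25.849620819091797)
top 0.74 [ 88.7 122.7  85.7] [397.6 152.9  23.9  27.9] rect@z24 ((716.781494140625, -437.9547119140625), (41.60729217529297, 99.02230834960938), 68.09291076660156)
top 0.67 [166.7 143.6 115. ] [275.  232.9  22.8  37.3] rect@z24 ((465.31182861328125, -54.56911087036133), (95.16204071044922, 39.30352783203125), 18.12018394470215)
[614.1 200.3   0.   22.3  39.2] psi 0.017193465182488262
bed [ 1.4 -0.9]; pins [ 2.6 -1.5]; lamp_bar [ 1.5 -0.3]; stop_face [-0.4  3.2]; jaw_grip [-38.6  70.5]; jaw_face [-3.8  1.2]; bed [-0.4  1.7]; pins [0.9 2.7]; lamp_bar [ 4.1 -0.6]; jaw_grip [0.4 0.8]; jaw_face [1.  1.2]; bed [-3.   1.5]; pins [0.2 0.1]; stop_face [ 0.1 -0.9]; jaw_grip [-4.8  0.9]; jaw_face [-2.8  2.1]; bed [-0.8  0.3]; pins [-0.8  3.1]; lamp_bar [ 1.3 -1.7]; stop_face [-0.4  0.8]; jaw_grip [-1.8  0.1]; jaw_face [0.8 2.6];
```

```bash
cat > go.py <<'E'
# go.py x y z(TCP mm) yaw : shift in tool axes (m) and spin
import sys
from h import *
from scipy.spatial.transform import Rotation as Ro
o=get_obs();R=Ro.from_euler("xyz",o["tcp_rot"])
t=np.array([float(a) for a in sys.argv[1:4]])-o["tool_pos"]
y=(float(sys.argv[4])-o["tcp_rot"][2]+np.pi)%(2*np.pi)-np.pi
print("shift",np.round(R.inv().apply(t)/1000,4),"spin",round(-y,4),"rows>=",np.ceil(max(np.linalg.norm(t)/41.7,abs(y)/.125)),"q",np.round(o["joint_positions"],2),"rot",np.round(o["tcp_rot"],4),"pos",np.round(o["tool_pos"],1),"t",round(o["time"],2))
E
python3 go.py 480 120 430 3.1416
```

```text
shift [-0.3951 -0.2272 -0.0253] spin -0.4008 rows>= 11.0 q [ 1.02  0.34  1.52 -0.    1.28 -0.15] rot [3.1415 0.     2.7408] pos [204.8 483.4 404.7] t 2.6
```

```bash
python3 -m inch '[[-0.395,-0.227,-0.025,-0.4,1],[-0.395,-0.227,-0.025,-0.4,1],[-0.395,-0.227,-0.025,-0.4,1],[-0.395,-0.227,-0.025,-0.4,1],[-0.395,-0.227,-0.025,-0.4,1],[-0.395,-0.227,-0.025,-0.4,1],[-0.395,-0.227,-0.025,-0.4,1],[-0.395,-0.227,-0.025,-0.4,1]]'; python3 go.py 480 120 430 3.1416
```

```text
time: 3.27
tool_pos: [398.4, 227.4, 422.6]
tcp_rot: [3.141, 0.001, 3.141]
contact_force: [-0.0, 1.2, 0.4]
grip_width: 91.6
finger_force: 0.0
shift [-0.0816 -0.1073 -0.0074] spin -0.0006 rows>= 4.0 q [ 0.35  0.2   1.66  0.    1.27 -1.22] rot [3.1413e+00 6.0000e-04 3.1410e+00] pos [398.4 227.4 422.6] t 3.27
```

```bash
python3 -m inch '[[-0.082,-0.107,-0.007,0,1],[-0.082,-0.107,-0.007,0,1],[-0.082,-0.107,-0.007,0,1],[-0.082,-0.107,-0.007,0,1],[-0.082,-0.107,-0.007,0,1]]'
python3 - <<'E'
from h import *
np.set_printoptions(precision=2,suppress=True)
w=capture("wrist");s=capture("scene");print(np.array(w["pose"]),w["intrinsics"])
im=np.hstack([w["color"],s["color"][60:480]])[:,:,::-1]
s2=cv2.resize(s["color"],(560,420))
cv2.imwrite("pics/ws.png",cv2.resize(np.hstack([w["color"],s["color"]])[:,:,::-1],(800,300)) if 0 else w["color"][:,:,::-1])
save(s,"s2",1.4)
E
```

```text
time: 3.68
tool_pos: [481.1, 119.8, 429.1]
tcp_rot: [-3.141, 0.0, 3.136]
contact_force: [-0.1, 0.8, -0.0]
grip_width: 92.0
finger_force: 0.0
[[  0.     0.97   0.26 411.83]
 [  1.    -0.     0.   120.75]
 [  0.     0.26  -0.97 410.43]
 [  0.     0.     0.     1.  ]] [[359.32   0.   273.6 ]
 [  0.   359.32 206.62]
 [  0.     0.     1.  ]]Traceback (most recent call last):
  File "<stdin>", line 4, in <module>
    return _nx.concatenate(arrs, 1, dtype=dtype, casting=casting)
           ~~~~~~~~~~~~~~~^^^^^^^^^^^^^^^^^^^^^^^^^^^^^^^^^^^^^^^
ValueError: all the input array dimensions except for the concatenation axis must match exactly, but along dimension 0, the array at index 0 has size 420 and the array at index 1 has size 360
```

Run:
```python
from h import *
w=capture("wrist");s=capture("scene")
save(w,"w1",1.4);save(s,"s2",2.5,(200,150,500,380))
```

```text
(no output)
```

View pics/w1.png

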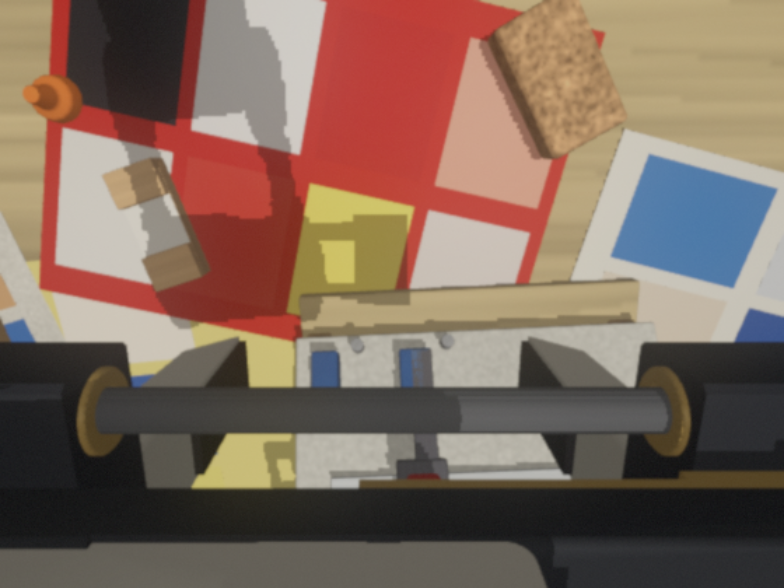

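View pics/s2.png

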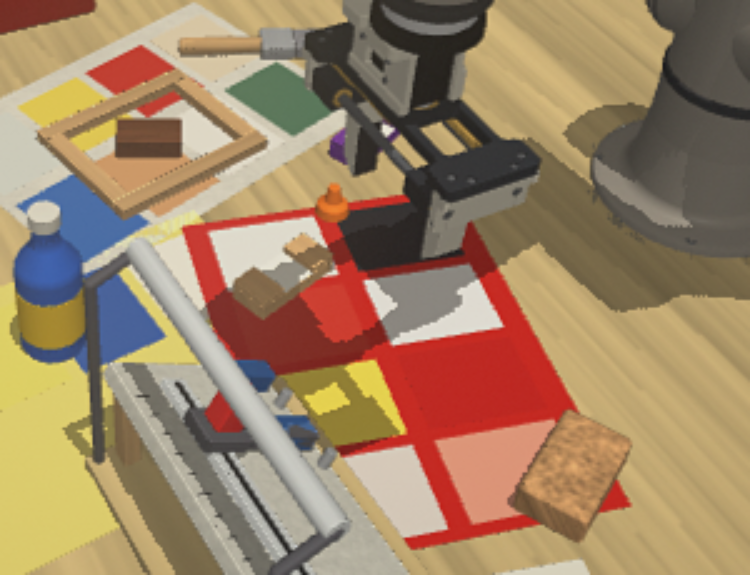

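```bash
cat > blk.py <<'E'
from h import *
from scipy.optimize import least_squares,minimize
import sys
# fit block pose on table by silhouette IoU-ish: project convex hull, compare with mask rect
def blockfit(c,q,g):
    m=q["pixels"].astype(np.uint8)
    def cost(v):
        x,y,a=v;p=[]
        for sx in(-48,48):
            for sy in(-20,20):
                for z in(0,24):p.append(proj(c,(x+sx*np.cos(a)-sy*np.sin(a),y+sx*np.sin(a)+sy*np.cos(a),z)))
        h=cv2.convexHull((np.array(p,np.float32)*16).astype(np.int32))
        im=np.zeros_like(m);cv2.fillConvexPoly(im,h,1,cv2.LINE_8,4)
        return 1-(im&m).sum()/max((im|m).sum(),1)
    r=minimize(cost,g,method="Nelder-Mead",options=dict(initial_simplex=np.array([g,[g[0]+8,g[1],g[2]],[g[0],g[1]+8,g[2]],[g[0],g[1],g[2]+.1]])))
    return r.x,r.fun
if __name__=="__main__":
    for n in("wrist","top"):
        c=capture(n)
        for q in trace(c,"block")[:4]:
            w=onz(c,q["rect"][:2],12)
            if abs(w[0]-467)<30 and abs(w[1]+54)<30: print(n,round(q["conf"],2),blockfit(c,q,[465,-54,.316]))
E
python3 blk.py; python3 go.py 555 150 450 3.1416
```

```text
wrist 0.75 (array([ 4.62971726e+02, -5.41748959e+01,  3.17082754e-01]), np.float64(0.0689818095913064))
top 0.81 (array([ 4.65373977e+02, -5.42304506e+01,  3.10733569e-01]), np.float64(0.06546275395033863))
shift [-0.076   0.0268 -0.0206] spin 0.0011 rows>= 2.0 q [ 0.1   0.27  1.56  0.    1.31 -1.48] rot [ 3.1414e+00  2.0000e-04 -3.1405e+00] pos [479.  123.1 429.4] t 4.08
```

```bash
python3 -m inch '[[-0.076,0.027,-0.021,0,1],[-0.076,0.027,-0.021,0,1],[-0.076,0.027,-0.021,0,1],[-0.076,0.027,-0.021,0,1]]'
python3 - <<'E'
from h import *
w=capture("wrist");save(w,"w2",1.4)
import pickle;pickle.dump({k:np.array(w[k]) for k in("color","intrinsics","pose")},open("w2.pkl","wb"))
for t in["pins","stop_face","jaw_face","jaw_grip"]:
    print(t,[(np.round(x["centre"],1).tolist(),round(x["conf"],2)) for x in tip_of(w,t)[:2]])
e=(614,200,.017)
for nm,p in dict(pinA=(-70,-91,16),pinB=(-70,-23,16),stopTL=(-22,-105,20),stopBL=(-68,-105,20),corner=(-80,-140,0),cornerL=(-80,140,0)).items():print(nm,np.round(proj(w,b2w(e,p))*1.4,1))
E
```

```text
time: 4.42
tool_pos: [556.7, 150.1, 449.6]
tcp_rot: [3.141, -0.0, -3.141]
contact_force: [-0.4, -0.4, -0.8]
grip_width: 92.1
finger_force: 0.0
pins [([258.9, 172.4], 0.97), ([96.2, 268.6], 0.66)]
stop_face [([214.8, 193.5], 0.88)]
jaw_face [([258.5, 192.0], 0.88)]
jaw_grip [([270.0, 261.7], 0.97)]
pinA [325.  236.8]
pinB [415.8 235.4]
stopTL [303.8 298. ]
stopBL [305.4 237.7]
corner [265.2 233.2]
cornerL [622.3 227.5]
```

View pics/w2.png

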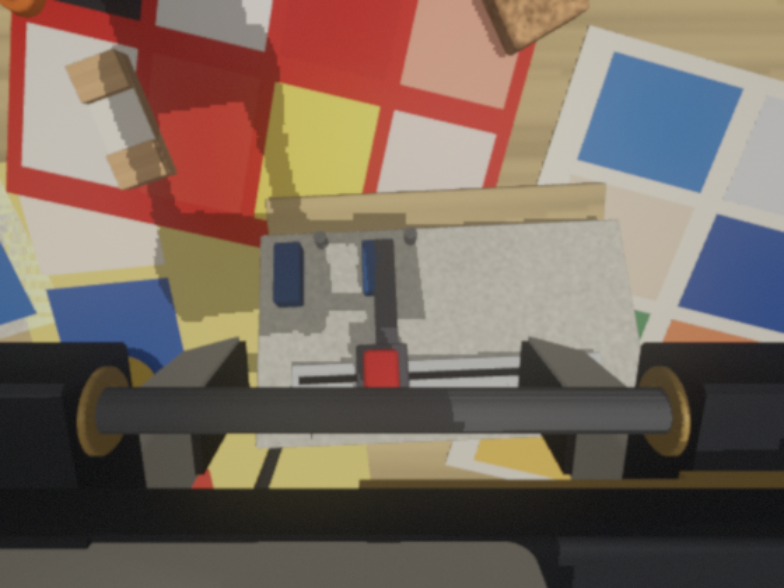

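Run:
```python
from h import *
import pickle
from scipy.optimize import least_squares
w=pickle.load(open("w2.pkl","rb"))
P=[((-70,-91,16),(320,238.5)),((-70,-23,16),(410,235.5)),((-80,-140,0),(261,236)),((-80,140,0),(617,221)),((-22,-105,20),(302,305)),((-22,-125,20),(275,305)),((-68,-125,20),(275,243))]
J=[((35,-75,58),(380,367)),((-45,-87,11.5),(361.9,268.8))]
f=lambda v:np.concatenate([proj(w,b2w(v[:3],p))*1.4-q for p,q in P]+[proj(w,b2w(v[:3],(p[0],p[1]+v[3],p[2])))*1.4-q for p,q in J])
r=least_squares(f,[614,200,.017,25],x_scale=[1,1,.01,1],loss="soft_l1")
e=r.x[:3];print(np.round(r.x,4));print(np.round(r.fun.reshape(-1,2),1))
j=r.x[3]
for n,p in dict(grip=(35,-75+j,58),gripfrontR=(22,-86+j,58),gripfrontL=(22,-64+j,58),gripfrontlow=(22,-75+j,30),gripback=(48,-75+j,58),stop=(-45,-105,11.5),pinA=(-70,-91,16),blkc=(-45,-56,0)).items():print(n,np.round(b2w(e,p),1))
```

```text
[6.129572e+02 1.987664e+02 4.970000e-02 2.573050e+01]
[[ 0.5  1. ]
 [ 1.2 -0.4]
 [ 0.2  1.7]
 [ 1.5 -0.6]
 [-1.  -3.7]
 [-1.8 -2.4]
 [-0.9 -0.7]
 [ 0.4  5.5]
 [-0.3  2.4]]
grip [616.7 149.6 145.7]
gripfrontR [606.  138.1 139.2]
gripfrontL [604.9 160.  139.2]
gripfrontlow [619.5 149.8 115. ]
gripback [628.  150.2 152.2]
stop [573.5  91.7  65.5]
pinA [548.9 104.5  56.9]
blkc [576.8 140.9  55.5]
```

```bash
python3 -m inch '[[0,0,0.04,-0.043,0.5],[0,0,0.08,-0.043,0.5],[0,0,0.12,-0.043,0.5],[0,0,0.153,-0.043,0.5],[0,0,0.153,-0.043,0.5],[0,0,0.153,-0.043,0.5]]' && python3 go.py 600 150 296 -3.0986
python3 - <<'E'
from h import *
w=capture("wrist");save(w,"w3",1.0)
s=capture("scene");cv2.imwrite("pics/c3.png",np.hstack([w["color"][100:420,100:480],cv2.resize(s["color"][170:330,230:420],(380,320))])[:,:,::-1])
E
```

```text
time: 5.17
tool_pos: [555.1, 148.8, 297.0]
tcp_rot: [-3.141, -0.003, -3.1]
contact_force: [0.7, 0.2, 0.4]
grip_width: 56.2
finger_force: 0.0
shift [-0.0449 -0.0007  0.0008] spin -0.0009 rows>= 2.0 q [ 0.13  0.54  1.53  0.    1.08 -1.48] rot [-3.1414e+00 -3.0000e-03 -3.0995e+00] pos [555.1 148.8 297. ] t 5.17
```

View pics/c3.png

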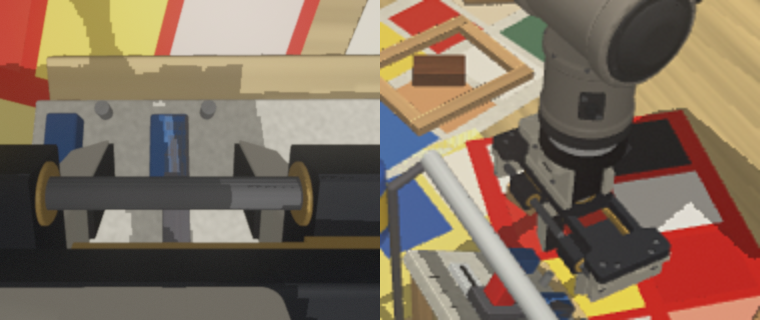

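```bash
python3 -m inch '[[-0.015,0,0.001,0,0.45],[-0.03,0,0.001,0,0.45],[-0.04,0,0.001,0,0.45],[-0.045,0,0.001,0,0.45],[-0.045,0,0.001,0,0.45]]'; python3 -m inch '[[0,0.015,0,0,0.45],[0,0.03,0,0,0.45],[0,0.045,0,0,0.45],[0,0.06,0,0,0.45],[0,0.06,0,0,0.45]]';python3 - <<'E'
from h import *
w=capture("wrist")
for t in["stop_face","jaw_face"]:
    print(t,[(np.round(x["centre"],1).tolist(),round(x["conf"],2)) for x in tip_of(w,t)[:2]])
s=capture("scene");T=capture("top")
for n in("jaw_grip","jaw_face"):
  for c in(s,T):print(n,[(np.round(x["centre"],1).tolist(),round(x["conf"],2)) for x in tip_of(c,n)[:1]])
E
```

```text
time: 5.68
tool_pos: [601.6, 150.9, 298.6]
tcp_rot: [3.141, 0.004, -3.1]
contact_force: [-0.6, -0.3, -0.0]
grip_width: 41.5
finger_force: 0.0
time: 6.1
tool_pos: [597.2, 214.6, 296.5]
tcp_rot: [3.14, 0.0, -3.096]
contact_force: [0.1, -0.2, 0.3]
grip_width: 41.3
finger_force: 0.0
stop_face [([63.8, 174.2], 0.85)]
jaw_face [([237.0, 174.6], 0.62)]
jaw_grip [([316.9, 326.0], 0.87)]
jaw_grip []
jaw_face []
jaw_face [([208.8, 199.6], 0.65)]
```

```bash
python3 -m inch '[[0,0.015,0,0,0.45],[0,0.03,0,0,0.45],[0,0.042,0,0,0.45],[0,0.042,0,0,0.45],[0,0.038,0,0,0.45],[0,0.038,0,0,0.45]]'; python3 -m inch '[[0.02,0,0,0,0.6],[0.05,0,0,0,0.6],[0.08,0,0,0,0.6],[0.08,0,-0.04,0,0.6],[0.1,0,-0.08,0,0.6],[0.12,0,-0.1,0,0.6],[0.12,0,-0.1,0,0.6]]';python3 - <<'E'
from h import *
T=capture("top");save(T,"t4",3,(120,120,320,280))
w=capture("wrist")
for c in(T,w):
  for n in("jaw_grip","jaw_face","stop_face"):print(n,[(np.round(x["centre"],1).tolist(),round(x["conf"],2)) for x in tip_of(c,n)[:1]])
E
python3 go.py 464 -54.2 400 -2.8
```

```text
time: 7.05
tool_pos: [596.4, 248.8, 296.2]
tcp_rot: [-3.142, -0.0, -3.099]
contact_force: [-0.5, -0.1, 0.2]
grip_width: 41.7
finger_force: 0.0
time: 7.63
tool_pos: [474.6, 243.7, 402.0]
tcp_rot: [3.139, 0.008, -3.099]
contact_force: [0.7, 1.6, 0.7]
grip_width: 54.9
finger_force: 0.0
jaw_grip [([187.9, 177.8], 0.7)]
jaw_face [([175.3, 193.7], 0.84)]
stop_face [([226.3, 192.4], 0.96)]
jaw_grip []
jaw_face [([257.3, 276.4], 0.74)]
stop_face []
shift [ 0.0255 -0.297  -0.0048] spin -0.2999 rows>= 8.0 q [ 0.33  0.37  1.51  0.    1.26 -1.28] rot [-3.1411e+00 -2.2000e-03 -3.0999e+00] pos [477.  243.6 394.9] t 8.03
```

View pics/t4.png

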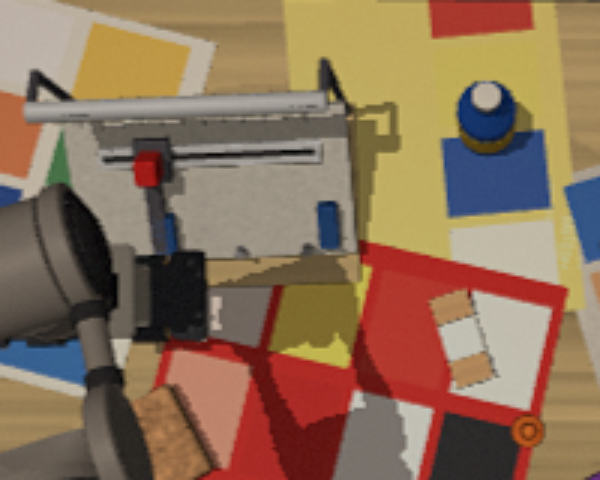

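```bash
python3 go.py 496.3 -43.7 300 -2.826
```

```text
shift [-0.0075 -0.2878  0.0951] spin -0.2739 rows>= 8.0 q [ 0.33  0.37  1.51  0.    1.26 -1.28] rot [-3.1411e+00 -2.2000e-03 -3.0999e+00] pos [477.  243.6 394.9] t 8.03
```

```bash
python3 -m inch '[[-0.008,-0.288,0.095,-0.274,0.85],[-0.008,-0.288,0.095,-0.274,0.85],[-0.008,-0.288,0.095,-0.274,0.85],[-0.008,-0.288,0.095,-0.274,0.85],[-0.008,-0.288,0.095,-0.274,0.85],[-0.008,-0.288,0.095,-0.274,0.85],[-0.008,-0.288,0.095,-0.274,0.85],[-0.008,-0.288,0.095,-0.274,0.85]]' ; python3 go.py 496.3 -43.7 192 -2.826
python3 - <<'E'
from h import *
w=capture("wrist");save(w,"w5",1)
l=trace(w,"block")
from blk import blockfit
for q in l[:2]:
    print(q["conf"],q["rect"],blockfit(w,q,[464,-54,.315]))
T=capture("top")
for n in("jaw_grip","jaw_face","stop_face","pins","lamp_bar"):print(n,[(np.round(x["centre"],1).tolist(),round(x["conf"],2)) for x in tip_of(T,n)[:1]])
E
```

```text
time: 8.7
tool_pos: [496.6, -47.6, 299.1]
tcp_rot: [3.141, -0.003, -2.828]
contact_force: [1.3, -0.1, 0.1]
grip_width: 77.9
finger_force: 0.0
shift [-0.0012  0.0037  0.1071] spin -0.0022 rows>= 3.0 q [-0.25  0.41  1.74 -0.    0.99 -2.13] rot [ 3.1411e+00 -2.6000e-03 -2.8282e+00] pos [496.6 -47.6 299.1] t 8.7
0.94 [280.2, 161.2, 59.8, 136.2] (array([ 4.62909181e+02, -5.35922098e+01,  3.03619460e-01]), np.float64(0.045105940465358096))
jaw_grip [([166.8, 178.3], 0.79)]
jaw_face [([177.3, 193.4], 0.83)]
stop_face [([224.3, 192.4], 0.91)]
pins [([209.4, 198.5], 0.91)]
lamp_bar [([177.3, 156.4], 0.59)]
```

```bash
python3 -m inch '[[0,0.004,0.04,0.01,0.85],[0,0.004,0.08,0.01,0.85],[0,0.004,0.1,0.01,0.85],[0,0.004,0.107,0.01,0.85],[0,0.004,0.107,0.01,0.38],[0,0.004,0.107,0.01,0.3],[0,0.004,0.107,0.01,0.3],[0,0.004,0.107,0.01,0.3]]'; python3 -m inch '[[0,0,0,0,0.3],[0,0,0,0,0.3],[0,0,0,0,0.3]]'; python3 go.py 496.3 -43.7 192 -2.826
```

```text
time: 9.77
tool_pos: [496.2, -39.8, 195.9]
tcp_rot: [-3.14, 0.003, -2.835]
contact_force: [-0.4, -0.4, 0.3]
grip_width: 56.1
finger_force: 0.0
time: 10.02
tool_pos: [495.8, -40.0, 195.1]
tcp_rot: [-3.141, 0.002, -2.835]
contact_force: [0.1, -0.4, 5.3]
grip_width: 39.6
finger_force: 29.7
shift [ 0.0007 -0.0037  0.0031] spin -0.0095 rows>= 1.0 q [-0.23  0.57  1.84  0.    0.73 -2.11] rot [-3.1406e+00  1.7000e-03 -2.8355e+00] pos [495.8 -40.  195.1] t 10.02
```

```bash
python3 -m inch '[[0,0,-0.03,0,0.3],[0,0,-0.06,0,0.3],[0,0,-0.1,0,0.3],[0,0,-0.1,0,0.3]]'
python3 - <<'E'
from h import *
e=(613,198.8,.043)
p=b2w(e,(-19,-83,0));d=np.array([np.cos(.043),np.sin(.043),0])
print("place",p-20*d+[0,0,195],"pre",p-125*d+[0,0,215])
w=capture("wrist");save(w,"w6",1)
E
P="$(python3 - <<'E'
from h import *
e=(613,198.8,.043);p=b2w(e,(-19,-83,0))-125*np.array([1,.043,0]);print(p[0],p[1],p[2]+215)
E
)"; python3 go.py $P 1.614
```

```text
time: 10.35
tool_pos: [497.2, -40.1, 300.7]
tcp_rot: [-3.136, 0.01, -2.835]
contact_force: [1.6, 0.6, -0.9]
grip_width: 39.7
finger_force: 29.7
place [580.14711456 114.30966194 263.5       ] pre [475.2441721  109.79605319 283.5       ]
shift [-0.0247  0.1494  0.014 ] spin 1.8338 rows>= 15.0 q [-0.23  0.41  1.75  0.    0.97 -2.11] rot [-3.1374  0.0072 -2.8354] pos [496.5 -40.  297.9] t 10.4
```

View pics/w6.png

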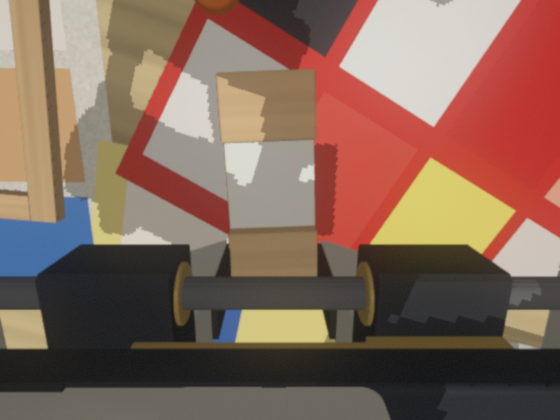

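```bash
python3 -m inch '[[0,0.02,0.0,0.12,0.3],[0,0.04,0.0,0.24,0.3],[-0.01,0.06,0.0,0.36,0.3],[-0.01,0.08,0.0,0.48,0.3],[-0.02,0.1,0.0,0.6,0.3],[-0.025,0.12,0.0,0.72,0.3],[-0.025,0.14,0.0,0.84,0.3],[-0.025,0.149,0.0,0.96,0.3]]' ; python3 -m inch '[[0,0,0,0.12,0.3],[0,0,0,0.24,0.3],[0,0,0,0.36,0.3],[0,0,0,0.48,0.3],[0,0,0,0.6,0.3],[0,0,0,0.72,0.3],[0,0,0,0.84,0.3],[0,0,0,0.874,0.3]]'; python3 go.py 475.2 109.8 283.5 1.614
```

```text
time: 11.07
tool_pos: [473.4, 111.6, 293.1]
tcp_rot: [-3.14, -0.002, 2.483]
contact_force: [-0.9, -0.9, -0.3]
grip_width: 39.6
finger_force: 29.7
time: 11.73
tool_pos: [474.0, 109.7, 293.1]
tcp_rot: [-3.139, -0.0, 1.607]
contact_force: [-0.9, 0.8, -0.0]
grip_width: 39.5
finger_force: 29.7
shift [0.     0.0012 0.0096] spin -0.0066 rows>= 1.0 q [0.07 0.4  1.78 0.   0.96 0.03] rot [-3.1395 -0.      1.6074] pos [474.  109.7 293.1] t 11.73
```

```bash
python3 - <<'E'
from h import *
e=(613,198.8,.043)
P={"pins":(-70,-57,0),"stop_face":(-45,-105,11.5),"jaw_face":(-45,30,11.5)}
for k in range(2):
  w=capture("wrist")
  for t in P:
    for x in tip_of(w,t)[:1]:
        p=b2w(e,P[t]);print(t,np.round(x["centre"],1),round(x["conf"],2),"pred",np.round(proj(w,p),1),"world err",np.round(onz(w,x["centre"],p[2])-p,1))
save(w,"w7",1)
E
python3 go.py 580.1 114.3 266 1.614
```

```text
pins [394.7 183.5] 0.81 pred [399.5 180. ] world err [-2.8 -2.5  0. ]
jaw_face [456.4   9.9] 0.96 pred [457.6  26. ] world err [-1.9  7.7  0. ]
pins [395.1 183.2] 0.56 pred [398.9 180.8] world err [-2.3 -1.7  0. ]
shift [-1.000e-04  1.059e-01  2.800e-02] spin 0.0005 rows>= 3.0 q [0.07 0.4  1.78 0.   0.96 0.03] rot [-3.1413 -0.      1.6145] pos [474.3 109.8 294.1] t 12.13
```

View pics/w7.png

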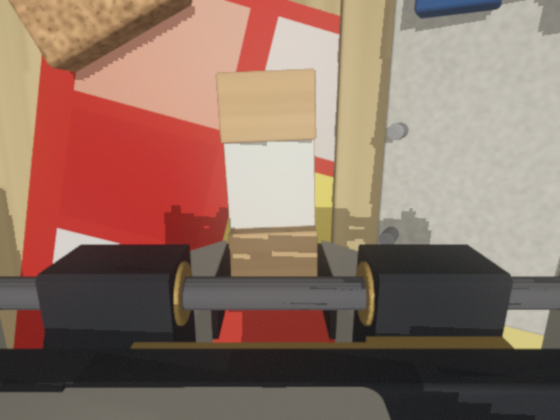

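Run:
```python
from h import *
e=(613,198.8,.043);w=capture("wrist")
for y,px in((-23,(401,130)),(-91,(391.5,233.5))):
    p=b2w(e,(-70,y,16));print(proj(w,p),onz(w,px,p[2])-p)
```

```text
[397.36031541 128.65326129] [ 2.26915498e+00 -6.84930404e-01 -2.13162821e-14]
[387.85326448 236.61634062] [2.07200727e+00 2.21319282e+00 7.10542736e-15]
```

```bash
python3 -m inch '[[0,0.025,0.01,0,0.3],[0,0.05,0.018,0,0.3],[0,0.075,0.018,0,0.3],[0,0.09,0.018,0,0.3],[0,0.098,0.018,0,0.3]]'; python3 -m inch '[[0,0.004,0,0,0.3],[0,0.008,0,0,0.3],[0,0.008,0,0,0.3]]'; python3 -m inch '[[0,0,0.003,0,0.3],[0,0,0.006,0,0.3],[0,0,0.006,0,0.3]]';  python3 go.py 580.1 114.3 263.5 1.614
```

```text
time: 12.6
tool_pos: [573.9, 114.0, 275.9]
tcp_rot: [3.141, -0.0, 1.614]
contact_force: [-0.0, -0.3, -0.6]
grip_width: 39.3
finger_force: 29.7
time: 12.85
tool_pos: [580.2, 114.3, 276.3]
tcp_rot: [-3.141, -0.0, 1.614]
contact_force: [-0.2, -1.5, -0.5]
grip_width: 39.6
finger_force: 29.7
time: 13.1
tool_pos: [579.6, 114.4, 269.6]
tcp_rot: [-3.14, -0.0, 1.614]
contact_force: [0.1, -0.3, -0.4]
grip_width: 39.8
finger_force: 29.7
shift [-0.0001  0.0005  0.0061] spin -0.0001 rows>= 1.0 q [0.07 0.59 1.51 0.   1.04 0.02] rot [-3.1401e+00 -1.0000e-04  1.6139e+00] pos [579.6 114.4 269.6] t 13.1
```

```bash
python3 -m inch '[[0,0,0.001,0,0.3],[0,0,0.003,0,0.3],[0,0,0.003,0,0.3]]'; python3 -m inch '[[0,0,0.001,0,0.3],[0,0,0.002,0,0.3],[0,0,0.002,0,0.3]]'; python3 -m inch '[[0,0,0.001,0,0.3],[0,0,0.002,0,0.3],[0,0,0.002,0,0.3]]'
```

```text
time: 13.35
tool_pos: [580.1, 114.4, 266.9]
tcp_rot: [-3.141, -0.0, 1.614]
contact_force: [-0.6, 0.6, -1.0]
grip_width: 39.4
finger_force: 29.7
time: 13.6
tool_pos: [580.3, 114.3, 265.1]
tcp_rot: [-3.142, -0.0, 1.614]
contact_force: [-1.0, 0.5, -0.6]
grip_width: 39.2
finger_force: 29.7
time: 13.85
tool_pos: [580.3, 114.3, 264.6]
tcp_rot: [3.141, 0.0, 1.614]
contact_force: [-3.7, -0.7, 8.9]
grip_width: 39.6
finger_force: 29.7
```

```bash
python3 -m inch '[[0,0,-0.001,0,0.53],[0,0,-0.001,0,0.53],[0,0,-0.001,0,0.53],[0,0,-0.001,0,0.53],[0,0,-0.003,0,0.53]]'; python3 -m inch '[[0,0,-0.01,0,0.53],[0,0,-0.02,0,0.53],[0,-0.01,-0.027,0,0.53],[0,-0.04,-0.027,0,0.53],[0,-0.08,-0.035,0,0.53],[0,-0.12,-0.06,0,0.53],[0,-0.14,-0.08,0,0.53],[0,-0.14,-0.08,0,0.53]]';python3 - <<'E'
from h import *
T=capture("top");S=capture("scene")
for c in(T,S):
    for q in trace(c,"block")[:5]:print(np.round(q["rect"],1),round(q["conf"],2),np.round(c["color"][q["pixels"]].mean(0)))
cv2.imwrite("pics/c8.png",np.hstack([cv2.resize(T["color"][140:230,140:260],(480,360)),cv2.resize(S["color"][260:400,225:411],(478,360))])[:,:,::-1][:, :800] if 0 else np.vstack([cv2.resize(T["color"][140:220,140:260],(450,300)),cv2.resize(S["color"][270:390,225:405],(450,300))])[:,:,::-1])
E
```

```text
time: 14.27
tool_pos: [580.2, 114.3, 265.7]
tcp_rot: [-3.141, -0.0, 1.614]
contact_force: [-0.2, -0.3, -0.5]
grip_width: 48.8
finger_force: 0.0
time: 14.93
tool_pos: [436.6, 108.5, 350.3]
tcp_rot: [3.138, -0.0, 1.615]
contact_force: [1.9, 0.7, -0.4]
grip_width: 48.8
finger_force: 0.0
[397.8 154.7  26.   26.7] 0.91 [ 93. 127.  89.]
[322.2 295.3  21.7  29.4] 0.84 [134. 104. 137.]
[206.1 196.1  36.6  18.1] 0.78 [148. 123.  96.]
[385.4 287.   34.   61.8] 0.72 [117. 104.  90.]
[171.5 186.3  15.4  37.2] 0.39 [71. 46. 49.]
[162.  195.2  39.4  15.6] 0.89 [110. 147. 100.]
[348.3 202.9  29.2  19.5] 0.74 [133. 100. 142.]
[318.9 324.2  36.5  47.4] 0.61 [179. 152. 116.]
```

View pics/c8.png

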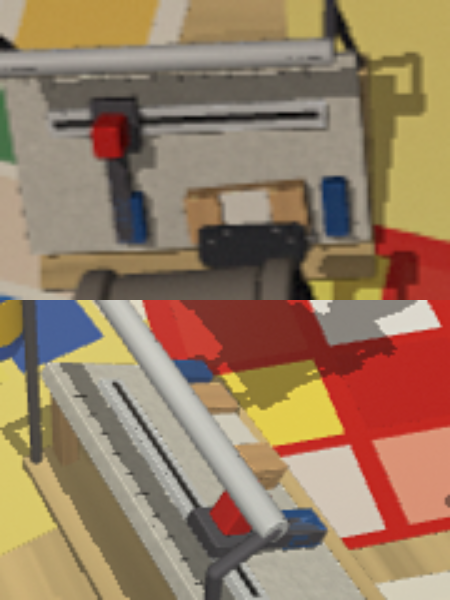

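```bash
python3 -m inch '[[0,0,-0.03,-0.12,0.5],[0,0,-0.06,-0.24,0.5],[0,0,-0.09,-0.36,0.5],[0,0,-0.09,-0.48,0.5],[0,0,-0.09,-0.6,0.5],[0,0,-0.09,-0.72,0.5],[0,0,-0.09,-0.84,0.5],[0,0,-0.09,-0.96,0.5]]' ; python3 -m inch '[[0,0,0,-0.12,0],[0,0,0,-0.24,0],[0,0,0,-0.36,0],[0,0,0,-0.48,0],[0,0,0,-0.6,0],[0,0,0,-0.61,0]]'; python3 go.py 548 140 440 -3.0986
```

```text
time: 15.8
tool_pos: [441.4, 108.3, 435.2]
tcp_rot: [-3.141, -0.001, 2.579]
contact_force: [0.8, -0.4, -0.2]
grip_width: 46.2
finger_force: 0.0
time: 16.3
tool_pos: [441.3, 108.2, 435.2]
tcp_rot: [-3.142, -0.002, -3.095]
contact_force: [-0.6, 0.3, 0.2]
grip_width: 10.6
finger_force: 0.0
shift [-0.108   0.0268 -0.005 ] spin 0.0033 rows>= 3.0 q [ 0.07  0.19  1.65  0.    1.31 -1.55] rot [-3.1416e+00 -1.9000e-03 -3.0953e+00] pos [441.3 108.2 435.2] t 16.3
```

```bash
python3 -m inch '[[-0.036,0.009,-0.005,0,0],[-0.072,0.018,-0.005,0,0],[-0.108,0.027,-0.005,0,0],[-0.108,0.027,-0.005,0,0],[-0.108,0.027,-0.005,0,0]]'
cat > bedfit.py <<'E'
from h import *
from scipy.optimize import minimize
def fit(c,q,e,g,vis=None):
    m=q["pixels"].astype(np.uint8)
    def cost(v):
        x,y,a=v;p=[]
        for sx in(-20,20):
            for sy in(-48,48):
                for z in(0,24):p.append(proj(c,b2w(e,(x+sx*np.cos(a)-sy*np.sin(a),y+sx*np.sin(a)+sy*np.cos(a),z))))
        h=cv2.convexHull((np.array(p,np.float32)*16).astype(np.int32))
        im=np.zeros_like(m);cv2.fillConvexPoly(im,h,1,cv2.LINE_8,4)
        return 1-(im&m).sum()/max((im|m).sum(),1)
    g=np.array(g,float);sx=np.vstack([g]+[g+d for d in np.diag([5,5,.08])])
    r=minimize(cost,g,method="Nelder-Mead",options=dict(initial_simplex=sx));return np.round(r.x,3),round(r.fun,3)
E
python3 - <<'E'
from bedfit import *
e=(613,198.8,.043)
P={"pins":(-70,-57,0),"stop_face":(-45,-105,11.5),"jaw_face":(-45,30,11.5),"block_notch":(-45,-49,16)}
for k in range(2):
  w=capture("wrist")
  for t in P:
    for x in tip_of(w,t)[:1]:
        p=b2w(e,P[t]);print(t,np.round(x["centre"],1),round(x["conf"],2),"err",np.round(onz(w,x["centre"],p[2])-p,1))
for q in trace(w,"block")[:4]:
    if abs(onz(w,q["rect"][:2],70)[1]-148)<40: print(q["conf"],q["rect"],fit(w,q,e,(-43,-49,0)))
save(w,"w9",1)
import pickle;pickle.dump({k:np.array(w[k]) for k in("color","intrinsics","pose")},open("w9.pkl","wb"))
# pins: detail near predicted pin tops
for y in(-91,-23):print(y,np.round(proj(w,b2w(e,(-70,y,16))),1))
E
```

```text
time: 16.72
tool_pos: [549.0, 140.1, 438.7]
tcp_rot: [-3.141, -0.004, -3.102]
contact_force: [0.7, 0.9, -0.1]
grip_width: 0.4
finger_force: 0.0
pins [269.8 184.5] 0.68 err [ 0.1 -1.8  0. ]
stop_face [222.6 206.4] 0.73 err [ 2.3 -1.8  0. ]
jaw_face [365.5 203.5] 0.94 err [-0.7  8.8  0. ]
block_notch [281.4 199.2] 0.85 err [-3.9  1.8 -0. ]
stop_face [224.8 205.6] 0.79 err [ 1.2 -0.2  0. ]
jaw_face [364.4 202.4] 0.72 err [-2.3  8.2  0. ]
block_notch [281.8 200.7] 0.96 err [-2.7  2.1 -0. ]
0.69 [282.6, 204.1, 103.3, 49.2] (array([-45.514, -45.804,   0.065]), np.float64(0.045))
-91 [238.8 180. ]
-23 [304.5 179.9]
```

Run:
```python
from bedfit import *
e=(613,198.8,.043)
w=capture("wrist");q=[q for q in trace(w,"block") if abs(onz(w,q["rect"][:2],70)[1]-148)<40][0]
m=q["pixels"]
# top long edge upper/lower in image
U=[];L=[]
for c in range(int(q["rect"][0]-45),int(q["rect"][0]+46)):
    r=np.where(m[:,c])[0]
    if len(r):U.append((c,r.min()));L.append((c,r.max()))
for n,A in(("upper(downhill)",U),("lower(uphill)",L)):
    A=np.array(A,float);k=np.polyfit(*A.T,1);r=A[:,1]-np.polyval(k,A[:,0]);ok=abs(r)<1.5;k=np.polyfit(*A[ok].T,1);print(n,k[0],np.polyval(k,282),ok.mean())
def line(pa,pb):
    a,b=proj(w,b2w(e,pa)),proj(w,b2w(e,pb));s=(b[1]-a[1])/(b[0]-a[0]);return s,a[1]+s*(282-a[0])
print("pred downhill top",line((-65,-95,24),(-65,0,24)),"uphill top",line((-25,-95,24),(-25,0,24)))
# bed front edge in image by gradient: stop / wood ledge boundary
g=cv2.cvtColor(w["color"],cv2.COLOR_RGB2HSV)[:,:,1].astype(float)
a,b=proj(w,b2w(e,(-80,-135,0))),proj(w,b2w(e,(-80,135,0)));print("bed edge pred slope",(b[1]-a[1])/(b[0]-a[0]))
E_=[]
for c in range(int(a[0])+3,int(b[0])-3):
    y=a[1]+(b[1]-a[1])*(c-a[0])/(b[0]-a[0]);r=np.arange(int(y)-9,int(y)+10)
    d=cv2.GaussianBlur(g,(3,3),0)[:,c];E_.append((c,r[np.argmin(d[r+1]-d[r-1])]-y))
E_=np.array(E_);med=np.median(E_[:,1]);ok=abs(E_[:,1]-med)<5;
for _ in range(3):
    k=np.polyfit(*E_[ok].T,1);ok=abs(E_[:,1]-np.polyval(k,E_[:,0]))<1.5
print("edge resid slope",k,ok.mean(),"at 282",np.polyval(k,282))
```

```text
upper(downhill) -0.04602991944764082 181.72631702131804 0.6483516483516484
lower(uphill) -0.06109253065774807 224.00261188087268 1.0
pred downhill top (np.float64(-0.0007616245637868392), np.float64(181.46996652264005)) uphill top (np.float64(-0.0009261955736516206), np.float64(220.1534728398686))
bed edge pred slope -0.000736518666467422
edge resid slope [-0.00483417 -0.40089179] 1.0 at 282 -1.7641289114888727
```

```bash
python3 go.py 601 123.5 330 -3.0936; python3 go.py 601 123.5 260 -3.0936
```

```text
shift [-0.0532 -0.0186  0.1115] spin -0.0059 rows>= 3.0 q [ 0.11  0.39  1.35  0.    1.4  -1.5 ] rot [ 3.1415e+00  3.0000e-04 -3.0995e+00] pos [547.1 139.8 441.5] t 17.37
shift [-0.0532 -0.0186  0.1815] spin -0.0059 rows>= 5.0 q [ 0.11  0.39  1.35  0.    1.4  -1.5 ] rot [ 3.1415e+00  3.0000e-04 -3.0995e+00] pos [547.1 139.8 441.5] t 17.37
```

```bash
python3 -m inch '[[-0.02,-0.01,0,-0.006,0],[-0.053,-0.019,0,-0.006,0],[-0.053,-0.019,0.04,-0.006,0],[-0.053,-0.019,0.08,-0.006,0],[-0.053,-0.019,0.11,-0.006,0],[-0.053,-0.019,0.14,-0.006,0],[-0.053,-0.019,0.14,-0.006,0]]' ; python3 -m inch '[[0,0,0.015,0,0],[0,0,0.03,0,0],[0,0,0.041,0,0],[0,0,0.041,0,0]]';python3 go.py 591.3 123.5 255 -3.0936
```

```text
time: 17.95
tool_pos: [599.3, 122.9, 294.8]
tcp_rot: [-3.141, -0.012, -3.094]
contact_force: [-1.1, 0.3, -0.8]
grip_width: 0.6
finger_force: 0.0
time: 18.28
tool_pos: [600.7, 123.1, 259.3]
tcp_rot: [-3.142, -0.002, -3.093]
contact_force: [-0.4, -0.0, -0.4]
grip_width: 0.6
finger_force: 0.0
shift [0.0094 0.0009 0.0043] spin 0.0001 rows>= 1.0 q [ 0.08  0.64  1.45  0.    1.05 -1.54] rot [-3.1416e+00 -2.4000e-03 -3.0935e+00] pos [600.7 123.1 259.3] t 18.28
```

```bash
python3 -m inch '[[0.002,0,0.001,0,0],[0.004,0,0.002,0,0],[0.006,0,0.0035,0,0],[0.006,0,0.0035,0,0]]'|grep -E "pos|force"; for i in 1; do python3 -m inch '[[0.001,0,0.0006,0,0],[0.001,0,0.0006,0,0]]'|grep -E "pos|contact"; python3 -m inch '[[0.001,0,0.0006,0,0],[0.001,0,0.0006,0,0]]'|grep -E "pos|contact"; done
python3 - <<'E'
from bedfit import *
w=capture("wrist");T=capture("top")
for x in tip_of(T,"block_notch")[:3]:print(x)
E
```

```text
tool_pos: [594.8, 122.8, 257.6]
contact_force: [1.0, 0.2, -0.3]
finger_force: 0.4
tool_pos: [594.2, 122.7, 257.0]
contact_force: [0.2, -0.0, 1.9]
tool_pos: [593.6, 122.7, 256.7]
contact_force: [2.0, -0.8, 5.6]
{'centre': [396.0, 149.3], 'conf': 0.97}
{'centre': [205.5, 196.1], 'conf': 0.66}
{'centre': [322.9, 292.7], 'conf': 0.59}
```

```bash
cat > look.py <<'E'
from bedfit import *
e=(612,198.8,.048)
for k in range(2):
    w=capture("wrist");l=[q for q in trace(w,"block") if abs(onz(w,q["rect"][:2],70)[1]-148)<40]
    if not l: print("none");continue
    q=l[0];m=q["pixels"];c0=q["rect"][0]
    def line(pa,pb):
        a,b=proj(w,b2w(e,pa)),proj(w,b2w(e,pb));s=(b[1]-a[1])/(b[0]-a[0]);return round(s,4),round(a[1]+s*(c0-a[0]),1)
    for n,f,x in(("downhill",np.min,-65),("uphill",np.max,-25)):
        A=np.array([(c,f(np.where(m[:,c])[0])) for c in range(int(c0-42),int(c0+43)) if m[:,c].any()],float)
        k1=np.polyfit(*A.T,1);ok=abs(A[:,1]-np.polyval(k1,A[:,0]))<1.5;k1=np.polyfit(*A[ok].T,1)
        print(n,"slope",round(k1[0],4),"row",round(np.polyval(k1,c0),1),"seated pred",line((x,-95,24),(x,0,24)))
    print(q["rect"],round(q["conf"],2),"fit",fit(w,q,e,(-45,-47,0)))
    for t,p in {"stop_face":(-45,-105,11.5),"pins":(-70,-57,0),"block_notch":(-45,-49,16),"jaw_face":(-45,38,11.5)}.items():
        for x in tip_of(w,t)[:1]:
            p=b2w(e,p);d=onz(w,x["centre"],p[2])-p;print(" ",t,round(x["conf"],2),"err",np.round(d[:2],1),end="")
    print()
E
python3 -m inch '[[-0.004,0,-0.003,0,0],[-0.004,0,-0.04,0,0],[-0.004,0,-0.08,0,0],[0.01,0.005,-0.12,0,0],[0.04,0.01,-0.15,0,0],[0.05,0.016,-0.18,0,0],[0.05,0.016,-0.182,0,0],[0.05,0.016,-0.182,0,0]]'; python3 look.py
```

```text
time: 19.77
tool_pos: [541.8, 136.7, 440.0]
tcp_rot: [3.141, 0.004, -3.093]
contact_force: [1.2, -0.6, -1.1]
grip_width: 0.5
finger_force: 0.0
downhill slope 0.0064 row 184.9 seated pred (np.float64(0.0012), np.float64(184.9))
uphill slope 0.014 row 226.8 seated pred (np.float64(0.0009), np.float64(223.8))
[286.7, 206.6, 99.6, 46.1] 0.6 fit (array([-46.332, -45.391,   0.   ]), np.float64(0.049))
  stop_face 0.79 err [-0.7  0.1]  pins 0.64 err [ 2.3 -2.2]  block_notch 0.59 err [-0.1  4.2]  jaw_face 0.72 err [ 2.3 -0.9]
downhill slope -0.0026 row 187.5 seated pred (np.float64(0.0001), np.float64(187.7))
uphill slope -0.0004 row 229.6 seated pred (np.float64(-0.0001), np.float64(227.0))
[288.0, 208.5, 99.4, 43.6] 0.78 fit (array([-4.6877e+01, -4.5402e+01,  6.0000e-03]), np.float64(0.074))
  stop_face 0.95 err [ 1.7 -1.9]  pins 0.97 err [ 2.  -0.5]  block_notch 0.96 err [-2.8  2.3]  jaw_face 0.68 err [0.5 1.9]
```

```bash
python3 go.py 560 247 296 -3.0936; python3 -m inch '[[-0.005,0.035,0,0,0.55],[-0.01,0.075,0,0,0.55],[-0.012,0.11,0,0,0.55],[-0.012,0.11,0.04,0,0.55],[-0.012,0.11,0.08,0,0.55],[-0.012,0.11,0.12,0,0.55],[-0.012,0.11,0.144,0,0.55],[-0.012,0.11,0.144,0,0.55]]'; python3 go.py 597 247 296 -3.0936;python3 - <<'E'
from h import *
w=capture("wrist");e=(612,198.8,.048)
for t,p in {"jaw_face":(-45,38,11.5)}.items():
    for x in tip_of(w,t)[:1]: print(t,x["conf"],onz(w,x["centre"],b2w(e,p)[2])-b2w(e,p))
E
```

```text
shift [-0.023   0.1098  0.1413] spin 0.0001 rows>= 5.0 q [ 0.11  0.38  1.37  0.    1.39 -1.51] rot [ 3.1415e+00 -4.0000e-04 -3.0935e+00] pos [542.4 136.2 437.3] t 20.37
time: 21.03
tool_pos: [547.3, 246.4, 287.7]
tcp_rot: [-3.139, -0.011, -3.093]
contact_force: [-0.6, 0.2, -0.0]
grip_width: 48.2
finger_force: 0.0
shift [-0.0496 -0.0018 -0.0089] spin 0.0004 rows>= 2.0 q [ 0.3   0.59  1.46  0.    1.1  -1.32] rot [-3.1389 -0.0108 -3.0932] pos [547.3 246.4 287.7] t 21.03
```

```bash
python3 -m inch '[[0,0,-0.002,0,0.55],[-0.015,0,-0.002,0,0.55],[-0.03,0,-0.002,0,0.55],[-0.04,0,-0.002,0,0.55],[-0.047,0,-0.002,0,0.55],[-0.047,0,-0.002,0,0.55]]'|grep -E "pos|contact|width"; python3 -m inch '[[0,-0.005,0,0,0.45],[0,-0.015,0,0,0.45],[0,-0.025,0,0,0.45],[0,-0.03,0,0,0.45],[0,-0.03,0,0,0.45]]'; python3 go.py 599 192 296 -3.0936
```

```text
tool_pos: [597.2, 248.9, 297.8]
contact_force: [-0.6, -0.1, -0.0]
grip_width: 50.8
time: 22.05
tool_pos: [597.2, 217.4, 295.9]
tcp_rot: [-3.141, -0.0, -3.095]
contact_force: [0.2, 0.3, -0.3]
grip_width: 41.0
finger_force: 0.0
shift [-0.0006 -0.0255 -0.0001] spin -0.0013 rows>= 1.0 q [ 0.23  0.64  1.34 -0.    1.16 -1.39] rot [-3.1412e+00 -1.0000e-04 -3.0949e+00] pos [597.2 217.4 295.9] t 22.05
```

Advance towards clamping in smaller steps, watching the lateral force.

```bash
python3 -m inch '[[0,-0.004,0,0,0.45],[0,-0.008,0,0,0.45],[0,-0.012,0,0,0.45],[0,-0.014,0,0,0.45]]'|grep -E "pos|contact"; python3 -m inch '[[0,-0.002,0,0,0.45],[0,-0.004,0,0,0.45],[0,-0.004,0,0,0.45]]'|grep -E "pos|contact|finger"
python3 - <<'E'
from h import *
T=capture("top");S=capture("scene")
for n in("jaw_face","stop_face","jaw_grip"):
    for c in(T,S):print(n,[(np.round(x["centre"],1).tolist(),round(x["conf"],2)) for x in tip_of(c,n)[:1]])
E
python3 go.py 599 192 296 -3.0936
```

```text
tool_pos: [598.0, 204.7, 295.6]
contact_force: [0.2, 2.3, 1.4]
tool_pos: [598.2, 200.8, 295.5]
contact_force: [-0.7, 1.7, 1.4]
finger_force: 0.4
jaw_face []
jaw_face [([330.0, 339.0], 0.87)]
stop_face [([224.4, 196.5], 0.72)]
stop_face [([302.0, 303.9], 0.66)]
jaw_grip []
jaw_grip [([314.5, 329.5], 0.8)]
shift [-0.0003 -0.009  -0.0006] spin 0.0002 rows>= 1.0 q [ 0.2   0.63  1.36 -0.    1.15 -1.42] rot [-3.1413e+00 -2.0000e-04 -3.0934e+00] pos [598.2 201.  295.4] t 23.03
```

```bash
for k in 1 2; do python3 -m inch '[[0,-0.001,0,0,0.45],[0,-0.002,0,0,0.45],[0,-0.002,0,0,0.45]]'|grep -E "pos|contact"; done; python3 -m inch '[[0,-0.001,0,0,0.45],[0,-0.002,0,0,0.45],[0,-0.002,0,0,0.45]]'|grep -E "pos|contact"; python3 -m inch '[[0,-0.001,0,0,0.45],[0,-0.001,0,0,0.45]]'|grep -E "pos|contact"
```

```text
tool_pos: [598.3, 199.2, 295.4]
contact_force: [0.1, 3.8, -1.2]
tool_pos: [598.4, 197.0, 295.4]
contact_force: [0.1, 2.7, -1.6]
tool_pos: [598.5, 194.9, 295.5]
contact_force: [-0.3, 2.4, -2.1]
tool_pos: [598.5, 193.9, 295.5]
contact_force: [0.5, 1.5, -2.6]
```

```bash
python3 -m inch '[[0,-0.001,0,0,0.45],[0,-0.001,0,0,0.45],[0,-0.001,0,0,0.45]]'|grep -E "pos|contact"; python3 -m inch '[[0,-0.001,0,0,0.45],[0,-0.001,0,0,0.45],[0,-0.001,0,0,0.45]]'|grep -E "pos|contact"; python3 -m inch '[[0,-0.001,0,0,0.45],[0,-0.001,0,0,0.45],[0,-0.001,0,0,0.45]]'|grep -E "pos|contact"; python3 -c "
from h import *
print(get_obs()['moment'])"
```

```text
tool_pos: [598.6, 193.0, 295.6]
contact_force: [-0.1, 2.6, -1.3]
tool_pos: [598.6, 192.0, 295.6]
contact_force: [-0.2, 2.0, -1.8]
tool_pos: [598.7, 191.0, 295.6]
contact_force: [-0.4, 1.8, -1.9]
[0.38075958 0.07289236 0.02090158]
```

```bash
python3 -m inch '[[0,-0.001,0,0,0.45],[0,-0.001,0,0,0.45],[0,-0.001,0,0,0.45]]'|grep -E "pos|contact"; python3 -m inch '[[0,-0.001,0,0,0.45],[0,-0.001,0,0,0.45],[0,-0.001,0,0,0.45]]'|grep -E "pos|contact"
python3 - <<'E'
from h import *
w=capture("wrist");e=(612,198.8,.048)
for t,p in {"jaw_face":(-45,-9,11.5),"stop_face":(-45,-105,11.5),"block_notch":(-45,-57,16),"pins":(-70,-57,0)}.items():
    for x in tip_of(w,t)[:1]: print(t,round(x["conf"],2),np.round(onz(w,x["centre"],b2w(e,p)[2])-b2w(e,p),1))
E
```

```text
tool_pos: [598.7, 190.0, 295.6]
contact_force: [0.0, 2.1, -0.9]
tool_pos: [598.7, 189.2, 295.6]
contact_force: [0.5, 3.2, -0.7]
jaw_face 0.61 [-1.8 -2.7  0. ]
stop_face 0.58 [ 0.8 -2.9  0. ]
block_notch 0.94 [-0.1 -2.7 -0. ]
pins 0.65 [ 0.7 -0.9  0. ]
```

```bash
python3 -m inch '[[0,-0.001,0,0,0.45],[0,-0.001,0,0,0.45],[0,-0.001,0,0,0.45]]'|grep -E "pos|contact"; python3 -m inch '[[0,-0.001,0,0,0.45],[0,-0.001,0,0,0.45],[0,-0.001,0,0,0.45]]'|grep -E "pos|contact"
```

```text
tool_pos: [598.7, 188.8, 295.6]
contact_force: [-0.0, 7.0, -0.9]
tool_pos: [598.7, 188.5, 295.6]
contact_force: [-0.6, 10.2, -3.1]
```

```bash
python3 -m inch '[[0,0.004,0,0,0.45],[0,0.008,0,0,0.45],[0.015,0.008,0,0,0.45],[0.04,0.008,0,0,0.45],[0.05,0.0,-0.04,0,0.45],[0.055,-0.02,-0.08,0,0.45],[0.055,-0.04,-0.12,0,0.45],[0.055,-0.05,-0.145,0,0.45]]'; python3 -m inch '[[0,0,0,0,0.1],[0,0,0,0,0.1],[0,0,0,0,0.1],[0,0,0,0,0.1],[0,0,0,0,0.1]]'|grep pos; python3 look.py
python3 - <<'E'
from h import *
w=capture("wrist");e=(612,198.8,.048)
import pickle;pickle.dump({k:np.array(w[k]) for k in("color","intrinsics","pose")},open("w10.pkl","wb"))
# blue/pine profile along block mid line near top (n=20)
hsv=cv2.cvtColor(w["color"],cv2.COLOR_RGB2HSV)
for x in(-58,-45,-32):
    print(x,end=": ")
    for y in list(range(-112,-96,2))+list(range(-18,0,2)):
        p=np.round(proj(w,b2w(e,(x,y,20)))).astype(int);h=hsv[p[1],p[0]];print(y,h.tolist(),end=" ")
    print()
E
```

```text
time: 26.62
tool_pos: [545.9, 133.1, 443.8]
tcp_rot: [-3.14, 0.003, -3.094]
contact_force: [1.0, 0.5, 0.1]
grip_width: 41.5
finger_force: 0.0
tool_pos: [546.3, 134.8, 438.9]
downhill slope 0.0065 row 183.9 seated pred (np.float64(0.001), np.float64(183.5))
uphill slope 0.0287 row 225.1 seated pred (np.float64(0.0008), np.float64(222.5))
[276.9, 206.2, 100.1, 46.7] 0.68 fit (array([-4.5541e+01, -5.7638e+01,  1.0000e-02]), np.float64(0.068))
  stop_face 0.81 err [-0.2 -0.4]  pins 0.61 err [ 1.7 -1.8]  block_notch 0.69 err [-3.8 -9.9]  jaw_face 0.98 err [  0.1 -46.6]
downhill slope 0.02 row 182.8 seated pred (np.float64(0.0008), np.float64(182.3))
uphill slope -0.0 row 224.0 seated pred (np.float64(0.0006), np.float64(221.1))
[278.4, 204.8, 100.9, 47.5] 0.95 fit (array([-46.811, -57.823,  -0.   ]), np.float64(0.042))
  stop_face 0.74 err [ 2.3 -1.8]  block_notch 0.73 err [  1.2 -11. ]  jaw_face 0.88 err [ -0.6 -48.2]
-58: -112 [112, 92, 100] -110 [111, 89, 100] -108 [113, 80, 96] -106 [16, 90, 131] -104 [17, 100, 148] -102 [17, 98, 148] -100 [17, 98, 151] -98 [17, 99, 152] -18 [18, 89, 200] -16 [18, 90, 202] -14 [18, 90, 202] -12 [18, 89, 200] -10 [17, 77, 186] -8 [111, 89, 140] -6 [109, 111, 145] -4 [109, 109, 145] -2 [109, 103, 143] 
-45: -112 [111, 96, 101] -110 [110, 97, 100] -108 [114, 56, 95] -106 [17, 91, 138] -104 [17, 99, 150] -102 [17, 98, 149] -100 [17, 96, 151] -98 [17, 97, 152] -18 [18, 90, 198] -16 [17, 90, 202] -14 [18, 89, 201] -12 [18, 89, 201] -10 [17, 84, 191] -8 [112, 64, 131] -6 [108, 113, 144] -4 [109, 114, 145] -2 [109, 115, 144] 
-32: -112 [110, 98, 99] -110 [110, 96, 98] -108 [110, 88, 98] -106 [15, 81, 133] -104 [17, 98, 148] -102 [17, 96, 148] -100 [17, 97, 152] -98 [18, 97, 152] -18 [17, 89, 200] -16 [18, 90, 202] -14 [17, 89, 203] -12 [18, 88, 202] -10 [18, 76, 189] -8 [110, 97, 140] -6 [108, 118, 145] -4 [109, 119, 144] -2 [108, 117, 144]
```

Run:
```python
from h import *
import pickle
w=pickle.load(open("w10.pkl","rb"));e=(612,198.8,.048)
im=w["color"]
for y in(-91,-57,-23):
    c=proj(w,b2w(e,(-70,y,16)));b=proj(w,b2w(e,(-65,y,16)));t=proj(w,b2w(e,(-65,y,24)));b0=proj(w,b2w(e,(-65,y,0)))
    print(y,"pin centre",c.round(1),"edge n16",b.round(1),"n24",t.round(1),"n0",b0.round(1))
    r0,c0=int(c[1]),int(c[0])
    for r in range(r0-9,r0+12):print(r,' '.join('%3d/%3d'%(im[r,k].mean(),int(im[r,k,0])-int(im[r,k,2])) for k in range(c0-8,c0+9,2)))
```

```text
-91 pin centre [243.4 179.9] edge n16 [243.3 184.5] n24 [242.7 182. ] n0 [244.5 189.3]
170 123/ 50 122/ 51 123/ 50 123/ 50 124/ 50 138/ 56 172/ 62 173/ 62 174/ 62
171 122/ 51 122/ 51 122/ 50 121/ 51 122/ 49 136/ 54 172/ 62 173/ 61 173/ 61
172 122/ 51 123/ 50 122/ 51 123/ 49 123/ 50 133/ 54 165/ 61 166/ 61 166/ 61
173 122/ 50 122/ 50 123/ 50 122/ 48 122/ 48 126/ 50 142/ 55 141/ 55 141/ 56
174 120/ 47 119/ 49 121/ 47 120/ 38 119/ 38 120/ 44 123/ 50 123/ 49 124/ 48
175 121/ 34 120/ 34 118/ 32 116/ 22 117/ 19 115/ 27 121/ 34 124/ 34 137/ 31
176 130/ 21 128/ 21 118/ 17 114/ 12 113/ 10 113/ 14 126/ 21 137/ 21 168/ 19
177 136/ 17 133/ 17 119/ 12 115/  9 114/ 10 116/ 11 125/ 14 141/ 16 174/ 17
178 140/ 17 135/ 15 118/ 10 115/  9 114/ 10 115/ 10 125/ 13 138/ 16 155/ 16
179 142/ 16 137/ 16 117/ 11 115/ 10 114/ 10 117/ 10 120/ 13 138/ 17 143/ 16
180 142/ 24 139/ 24 122/ 23 118/ 22 120/ 22 121/ 21 120/ 25 138/ 25 140/ 24
181 138/ 48 137/ 49 130/ 49 129/ 48 129/ 49 129/ 48 129/ 50 135/ 49 137/ 46
182 129/ 57 128/ 60 126/ 57 125/ 58 124/ 58 124/ 58 125/ 59 128/ 57 127/ 58
183 124/ 60 124/ 58 120/ 
[... 3248 characters left out ...]
 151/ 49 152/ 49
182 126/ 51 124/ 52 136/ 56 159/ 66 161/ 65 160/ 65 159/ 65 161/ 67 163/ 66
183 125/ 57 126/ 56 137/ 61 165/ 69 166/ 69 165/ 69 164/ 69 166/ 70 168/ 71
184 124/ 57 125/ 58 138/ 62 166/ 70 167/ 70 165/ 69 164/ 69 166/ 70 168/ 72
185 123/ 58 125/ 56 138/ 60 167/ 69 166/ 69 166/ 69 165/ 70 165/ 71 168/ 71
186 124/ 56 126/ 57 137/ 62 167/ 69 166/ 71 165/ 70 165/ 70 167/ 70 168/ 72
187 124/ 55 126/ 58 138/ 62 166/ 70 166/ 69 165/ 70 165/ 70 166/ 69 169/ 71
188 123/ 57 125/ 57 138/ 60 166/ 70 167/ 70 167/ 70 164/ 70 166/ 70 169/ 71
189 124/ 56 126/ 57 138/ 61 166/ 71 165/ 71 166/ 69 165/ 69 166/ 70 169/ 71
190 124/ 56 126/ 56 138/ 61 166/ 70 166/ 70 165/ 69 164/ 70 167/ 70 169/ 71
```

Run:
```python
from h import *
import pickle
w=pickle.load(open("w10.pkl","rb"));e=(612,198.8,.048)
im=w["color"].astype(int)
for y in(-95,-80,-30,-18):
    c=proj(w,b2w(e,(-25,y,24)));k=int(c[0]);print(y,"pred uphill n24",c.round(1),"n0",proj(w,b2w(e,(-25,y,0))).round(1))
    print(' '.join('%d:%d/%d'%(r,im[r,k].mean(),im[r,k,0]-im[r,k,2]) for r in range(210,235)))
# stop/pad extents for the scale check: stop blue rows at y=-115 (pred top n20 x -68..-22), pad y=+3 (x -65..-25)
for y,x0,x1 in((-115,-68,-22),(0,-65,-25)):
    a,b=proj(w,b2w(e,(x0,y,20))),proj(w,b2w(e,(x1,y,20)));k=int((a[0]+b[0])/2)
    bl=[r for r in range(160,240) if im[r,k,2]-im[r,k,0]>15];print(y,"pred",a.round(1),b.round(1),"blue rows",bl[:1],bl[-1:])
```

```text
-95 pred uphill n24 [237.7 220.8] n0 [239.9 225.9]
210:123/58 211:123/56 212:123/57 213:122/57 214:122/57 215:123/56 216:122/56 217:122/56 218:121/57 219:116/54 220:103/49 221:97/44 222:95/43 223:107/41 224:147/32 225:182/20 226:193/16 227:195/16 228:195/16 229:195/15 230:194/15 231:192/15 232:192/15 233:193/15 234:193/16
-80 pred uphill n24 [253.  220.8] n0 [254.3 225.9]
210:120/55 211:122/56 212:122/56 213:122/56 214:122/57 215:122/56 216:122/56 217:122/56 218:122/55 219:117/52 220:105/47 221:101/44 222:103/45 223:118/47 224:148/34 225:180/20 226:190/16 227:191/15 228:191/14 229:190/15 230:188/15 231:187/15 232:188/15 233:190/15 234:193/15
-30 pred uphill n24 [304.2 220.8] n0 [302.2 225.9]
210:125/57 211:126/56 212:126/56 213:125/56 214:126/57 215:125/56 216:126/57 217:125/57 218:125/56 219:121/54 220:108/48 221:98/44 222:97/42 223:104/39 224:138/27 225:177/18 226:191/15 227:194/16 228:195/16 229:195/16 230:194/15 231:193/15 232:192/15 233:192/15 234:192/15
-18 pred uphill n24 [316.4 220.8] n0 [313.8 225.9]
210:167/70 211:167/70 212:167/69 213:166/70 214:166/71 215:166/70 216:167/70 217:165/71 218:166/70 219:163/69 220:142/62 221:128/57 222:125/56 223:129/51 224:150/36 225:182/19 226:192/16 227:193/15 228:193/14 229:193/15 230:195/16 231:196/15 232:194/15 233:193/15 234:193/14
-115 pred [219.5 180.4] [217.7 224.6] blue rows [183] [227]
0 pred [332.5 183.3] [334.2 221.7] blue rows [183] [219]
```

```bash
python3 -c "
from plant import *
print(close_job())"
```

```text
the job is handed in; nothing more can be done
None
```

I opened the jaw by its red grip, then laid the block flat, notch out, against both pins, and slid the jaw back until it held the block with no visible gap at either end. I handed the job in at about 27 s of the 67 s allowed; no verdict came back.

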